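Start and close the screw cap of a digestion vessel

TASK

Close the steel digestion vessel with its screw cap. Set the cap squarely on the neck with the red dots together, keep it resting lightly on the thread and turn it backward (anticlockwise from above) until you feel it drop a step, then turn it forward until it is snug on the white lid: not loose, and never forced. Let go of it, and leave the dishes and the jar where they are.

Things in the scene. Friction and masses are not known exactly. Their poses are not given: they have to be found in the camera images.
- cap: Loose knurled steel screw cap, round, 57 mm diameter, 29 mm tall, about 0.3 kg, standing open side down on the bench. Origin: centre of its underside, z up, x points to its red dot. Upper 15 mm is solid (grip there); below it a 14 mm deep, 50 mm bore with three small thread lugs 3 mm above the underside. Over 35 N on the thread harms it.
- cap_dot (a point): Red dot, 8 mm, on the cap's flat top, 22.5 mm from its axis (29 mm above the cap's origin).
- vessel: Steel digestion vessel, 72 mm diameter, fixed upright in a 100 mm square, 30 mm tall block. Origin: bench level on its axis, z up, x to its red dot. Shoulder at 62 mm; threaded neck 38 mm wide (48 over thread) to 82 mm. Three-start right-hand thread, 4 mm pitch: 12 mm per turn. The set-on cap's underside is at 74 to 77 mm before the drop, about 73 after it, 68.5 to 71 when closed.
- vessel_dot (a point): Red dot, 7 mm, with a red line below it, on the vessel's shoulder, 32 mm from the axis, 62.6 mm above the bench. With the dots together the cap lies on the thread ridges; turned backward it rises 1 mm per 30 degrees and drops 4 mm (if let down) somewhere 30 to 90 degrees from there: the thread's start is not marked and differs from vessel to vessel.
- liner_lid: White lid of the vessel's inner liner: 35 mm disc closing the mouth. Origin: centre of its top, about 85 mm above the bench (1 mm either way from vessel to vessel). It is sprung. The cap's roof meets it 45 to 105 degrees forward of the drop, then about 0.3 N per degree builds up. Snug is 8 to 17 N on it, felt as 0.12 to 0.25 N m of turning moment; free turning takes under 0.1. Over 26 N is forced.
- dish_amber: Glass dish, 90 mm across, 15 mm tall, with an orange sample block. Bystander. Origin: centre of its underside.
- dish_white: Glass dish, 90 mm across, 15 mm tall, with pale lumps. Bystander. Origin: centre of its underside.
- reagent: Amber glass jar with white lid, 64 mm across, 110 mm tall. Bystander. Origin: centre of its underside.

How it is judged (in metres and radians):
On the way, in this order (a step that is already met when the one before it is completed fails the run):
1. the cap is set squarely on the neck, dots together (within 20 degrees), resting on the thread (horizontal distance between cap and vessel below 0.003 m and angle between cap's own z axis and vertical below 0.09 rad and contact force between cap and vessel above 0.3 N and z of cap in the frame of vessel between 0.0733 and 0.0774 m and angle between the x axis of cap and the x axis of vessel, either way round below 0.35 rad and x of cap_dot in the frame of vessel above 0.015 m), for 0.1 s.
2. it is turned backward at least 25 degrees past the dot while it still rides, touching, on top of the thread (horizontal distance between cap and vessel below 0.003 m and angle between cap's own z axis and vertical below 0.09 rad and contact force between cap and vessel above 0.3 N and z of cap in the frame of vessel between 0.0745 and 0.0775 m and y of cap_dot in the frame of vessel above 0.0095 m).
3. turned farther backward, it has dropped a step into the thread (horizontal distance between cap and vessel below 0.003 m and angle between cap's own z axis and vertical below 0.09 rad and z of cap in the frame of vessel between 0.0714 and 0.0739 m and y of cap_dot in the frame of vessel above 0.0115 m), for 0.1 s.
At the end, for the whole second after the job is handed in: The cap is on the neck, square (3 degrees) and centred (3 mm), screwed down snug so that it presses the white lid with 6 to 20 N by itself, and is at rest and released (horizontal distance between cap and vessel below 0.003 m and angle between the z axis of cap and the z axis of vessel, either way round below 0.05 rad and z of cap in the frame of vessel below 0.0719 m and contact force between cap and liner_lid between 6 and 20 N and linear speed of cap below 0.01 m/s); the robot touches nothing.
It fails at once if the cap is overtightened: more than 26 N on the white lid (contact force between cap and liner_lid above 26 N).
It fails at once if the cap is pressed or jammed on the thread with more than 35 N before it has come down on the white lid (contact force between cap and vessel above 35 N and contact force between cap and liner_lid below 0.5 N).
It fails at once if a bystander (dish_amber) is moved more than 15 mm (distance of dish_amber from where it was at the start of the episode above 0.015 m).
It fails at once if a bystander (dish_white) is moved more than 15 mm (distance of dish_white from where it was at the start of the episode above 0.015 m).
It fails at once if a bystander (reagent) is moved more than 15 mm (distance of reagent from where it was at the start of the episode above 0.015 m).
It also fails if it takes over 58 s, if anything falls off the work surface, if the arm or the gripper's body presses on something with over 40 N, if the wrist force passes 120 N, or if a joint passes its speed limit or range.

ROBOT

A 7-joint arm with a two-finger parallel gripper is mounted at the origin on the work surface. World frame = base frame: x ahead of the robot, y to its left, z up, the work surface at z = 0. Lengths are in m, angles in degrees, forces in N, time in s.
With the tool pointing down it reaches from about 0.425 to 0.875 m from the base axis. Payload 4.7 kg.
Tool frame: the origin (TCP) lies on the mounting face of the last link; the fingertips stand 182 mm ahead of it and the grasp point (between the pads) lies env.grip_depth ahead of it (env.grip_depth is the distance from the TCP to the grasp point, in m); x points along the fingers, y is the direction in which the jaws open and shut, and the axes are right-handed (so a half turn about x gives the same grasp; the last joint's range is limited). The gripper opens to 87 mm and grips with 3 to 60 N. Pads are 19 mm wide; open, the fingers measure 117 mm over their backs; the gripper's body (75 mm by 190 mm) begins 51 mm behind the grasp point.
Start: joints at [74.719, 18.392, -4.016, 83.108, 1.295, 78.541, -3.26], TCP at [0.18, -0.625, 0.405] pointing down, gripper open.
Joint ranges: [-163.93, 163.93], [-17.29, 119.83], [-79.2, 71.16], [3.27, 140.29], [-89.18, 269.18], [5.43, 117.66], [-154.24, 154.24]. Speed limits (degrees/s): [147.25, 147.25, 180, 180, 180, 180, 180].

INTERFACE

Orientations are given as [roll, pitch, yaw] about the fixed x, y, z axes, in that order (R = Rz(yaw) Ry(pitch) Rx(roll)).
In Python, from cell import sensors, viewer, env gives the robot as it stands.
- The arm moves only by the tool carry_out, never from a script. Its argument "moves" is a list of rows, each a list of 4 numbers: the shift along the world's x, y, z in cm, then the turn about the world's z in rad. In form: [[tx, ty, tz, spin], ...]. A call has 1 to 12 rows; each row shifts and turns the pose as measured when the row begins; what a row does not reach is not made up. A row lasts 1/10 s, in which the tool goes at most 50 mm and 8.59 degrees, less where a joint would pass 70% of its speed; a pose out of reach is approached as far as the arm can. A call with a gripper value outside its range is refused whole. "hand" is the finger opening in cm, from 0 to 8.7, set as the call begins (left out, the last holds). The fingers move at their own pace and stop on an object; "force" is the grip in N (left out, the last holds). Time passes only in rows, so rows that do not move let the fingers close. It gives the time, the measured TCP pose, the force and the opening at its end, in the units of the state.
- sensors.get_obs(): the state, without advancing time (a new reading comes with each control period).
- viewer.read_camera(name): name is "scene" or "top"; returns the picture (480x640x3 uint8, red, green, blue); there is no depth.
- viewer.camera_model(name): a dict with "K" (3x3 intrinsics, pixels), "extrinsics" (4x4, takes a point from world to camera coordinates). Camera axes: x right, y down, z forward; pixel columns grow to the right and rows downward; lengths in m; the calibration is good to about 2 mm. A picture is of the moment at which its call begins. camera_model takes no time and is no camera call.
- env.sign_off(): hands the job in, once; it reports no verdict.
The state is a dict: "time_s": time; "qpos": joint angles; "joint_velocities": joint speeds; "effort": joint torques, N m; "tool_pos": TCP position; "tool_rot": TCP orientation; "force": force on the tool from outside, world axes, zero at the start; "wrist_torque": the same for the moment, N m; "grip_width": finger opening in m.
Only numpy, scipy, OpenCV 4.12 (cv2) and the standard library are available. Lean on these libraries where they do the work, as an engineer would, in place of code of your own. Each camera call takes 0.05 s, during which the arm holds its last target. There are 200 camera calls.

## Working session

There is one attempt and no reset: what is moved stays moved. The work goes in short steps, Python scripts to look and compute and a tool call to move; the robot and the scene stay as the last step left them, time stands still between calls to the robot, and variables do not carry over. Pictures are saved under pics/ and viewed, about 8 in all and at most 12, crops included, and the job is handed in when it is done.

Besides the shell and the picture viewer there is one more tool, called after "Emit:" as name([rows], argument=value, ...), one row to a line, values as JSON. carry_out: Moves the arm, as the interface text tells. Its arguments: {"type":"object","properties":{"moves":{"type":"array"},"hand":{"type":"number"},"force":{"type":"number"}},"required":["moves"]}

```bash
mkdir -p pics
python3 - <<'E'
from cell import sensors, viewer, env
import cv2,numpy as np
for n in("scene","top"):
    im=viewer.read_camera(n); cv2.imwrite(f"pics/{n}0.png",im[:,:,::-1])
    m=viewer.camera_model(n); print(n,np.round(m["K"],1).tolist(),np.round(m["extrinsics"],4).tolist())
o=sensors.get_obs()
for k,v in o.items(): print(k,np.round(v,4))
print(env.grip_depth)
E
```

```text
scene [[568.3, 0.0, 324.7], [0.0, 568.3, 238.0], [0.0, 0.0, 1.0]] [[-0.6177, 0.7862, 0.0176, 0.4178], [0.6075, 0.4913, -0.6242, -0.3004], [-0.4994, -0.3749, -0.7811, 1.6276], [0.0, 0.0, 0.0, 1.0]]
top [[441.8, 0.0, 312.2], [0.0, 441.8, 242.2], [0.0, 0.0, 1.0]] [[0.0205, -0.9998, -0.0037, -0.0487], [-0.9979, -0.0202, -0.0609, 0.6233], [0.0609, 0.0049, -0.9981, 0.8386], [0.0, 0.0, 0.0, 1.0]]
time_s 0.1
qpos [74.7204 18.4342 -4.0146 83.1691  1.2955 78.541  -3.2603]
joint_velocities [-0.0592 -0.1223  0.0385 -0.1226 -0.0423  0.0441  0.0594]
effort [ 1.00000e-04 -4.92572e+01 -4.05700e-01 -3.13397e+01 -6.42000e-02
  3.95000e-02  1.00000e-04]
tool_pos [ 0.18   -0.6244  0.4038]
tool_rot [-86.3706  89.9006 109.7175]
force [ 0.3179 -0.0786  0.1821]
wrist_torque [ 0.0018 -0.0114  0.0191]
grip_width 0.087
0.1635
```

View pics/scene0.png

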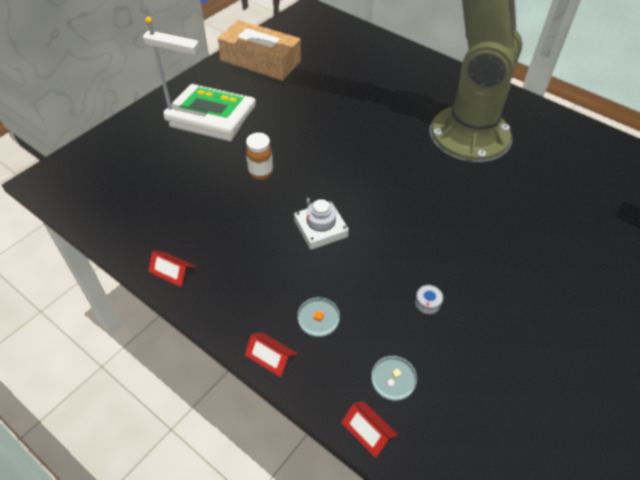

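View pics/top0.png

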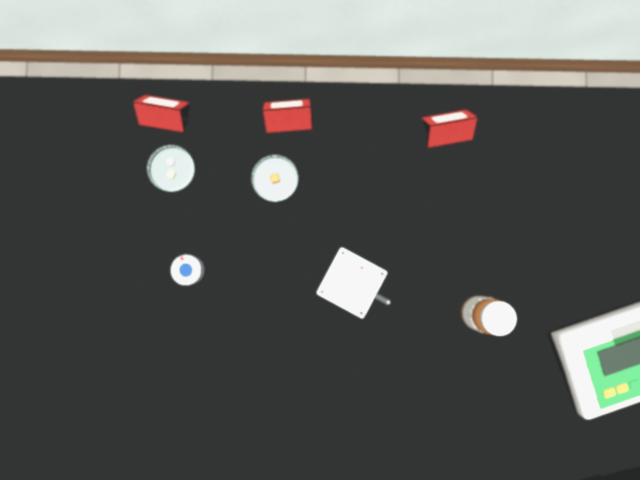

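Scene: cap at (430,298), vessel at (321,215), dishes at (319,316) and (394,377), jar at (259,156). Top: cap at (186,270) with its red dot near (182,258), vessel block at (352,283) with its dot near (362,268), and a small rod near (388,301).

```bash
cat > h.py <<'E'
import numpy as np,cv2
from cell import sensors,viewer,env
def ray(n,uv,z):
    m=viewer.camera_model(n);E=np.array(m["extrinsics"]);K=np.array(m["K"])
    R,t=E[:3,:3],E[:3,3];c=-R.T@t;d=R.T@np.linalg.inv(K)@np.array([uv[0],uv[1],1.])
    return c+d*(z-c[2])/d[2]
def proj(n,p):
    m=viewer.camera_model(n);E=np.array(m["extrinsics"]);q=np.array(m["K"])@(E[:3,:3]@np.array(p)+E[:3,3]);return q[:2]/q[2]
def blobs(im,mask,box,amin=3):
    u0,v0,u1,v1=box;mm=np.zeros(mask.shape,np.uint8);mm[v0:v1,u0:u1]=mask[v0:v1,u0:u1]
    n,l,s,c=cv2.connectedComponentsWithStats(mm)
    return [(s[i][4],np.round(c[i],2),s[i][:4]) for i in range(1,n) if s[i][4]>=amin]
def red(im): a=im.astype(int);return ((a[...,0]-a[...,1]>35)&(a[...,0]-a[...,2]>25)).astype(np.uint8)
def blue(im): a=im.astype(int);return ((a[...,2]-a[...,0]>50)).astype(np.uint8)
E
python3 - <<'E'
from h import *
S=cv2.imread("pics/scene0.png")[:,:,::-1];T=cv2.imread("pics/top0.png")[:,:,::-1]
bx={"Tcap":(T,(165,245,210,295)),"Tves":(T,(310,240,400,325)),"Scap":(S,(410,280,450,320)),"Sves":(S,(285,190,355,250))}
tiles=[]
for k,(im,b) in bx.items():
    print(k,"red",blobs(im,red(im),b),"blue",blobs(im,blue(im),b))
    tiles.append(cv2.resize(im[b[1]:b[3],b[0]:b[2]],(390,290),interpolation=cv2.INTER_CUBIC))
cv2.imwrite("pics/crop1.png",np.vstack([np.hstack(tiles[:2]),np.hstack(tiles[2:])])[:,:,::-1])
# white block and cap top mask
for n,im,b in(("Tves",T,bx["Tves"][1]),("Tcap",T,bx["Tcap"][1])):
    print(n,blobs(im,(im.min(2)>110).astype(np.uint8),b,20))
for n,b in(("top",bx["Tcap"]),("scene",bx["Scap"])):
    for r in blobs(b[0],blue(b[0]),b[1]): print(n,"capcentre",ray(n,r[1],.029))
    for r in blobs(b[0],red(b[0]),b[1]): print(n,"capdot",ray(n,r[1],.029))
for n,b in(("top",bx["Tves"]),("scene",bx["Sves"])):
    for r in blobs(b[0],red(b[0]),b[1]): print(n,"vdot",ray(n,r[1],.0626))
E
```

```text
Tcap red [(np.int32(13), array([181.38, 257.54]), array([180, 256,   4,   4], dtype=int32))] blue [(np.int32(137), array([185.25, 269.67]), array([179, 263,  13,  14], dtype=int32))]
Tves red [(np.int32(3), array([361.33, 267.33]), array([361, 267,   2,   2], dtype=int32))] blue []
Scap red [(np.int32(16), array([427.38, 303.75]), array([426, 302,   4,   5], dtype=int32))] blue [(np.int32(100), array([429.49, 295.41]), array([424, 291,  12,  10], dtype=int32))]
Sves red [(np.int32(13), array([308.  , 216.54]), array([307, 215,   4,   5], dtype=int32))] blue []
Tves [(np.int32(3098), array([352.15, 282.74]), array([316, 247,  75,  72], dtype=int32))]
Tcap [(np.int32(750), array([186.1 , 269.55]), array([170, 254,  33,  32], dtype=int32))]
top capcentre [0.56594216 0.20564523 0.029     ]
top capdot [0.58897648 0.21395012 0.029     ]
scene capcentre [0.56588226 0.20476562 0.029     ]
scene capdot [0.58715269 0.21248724 0.029     ]
top vdot [ 0.57710258 -0.12733248  0.0626    ]
scene vdot [ 0.57904213 -0.12777307  0.0626    ]
```

View pics/crop1.png

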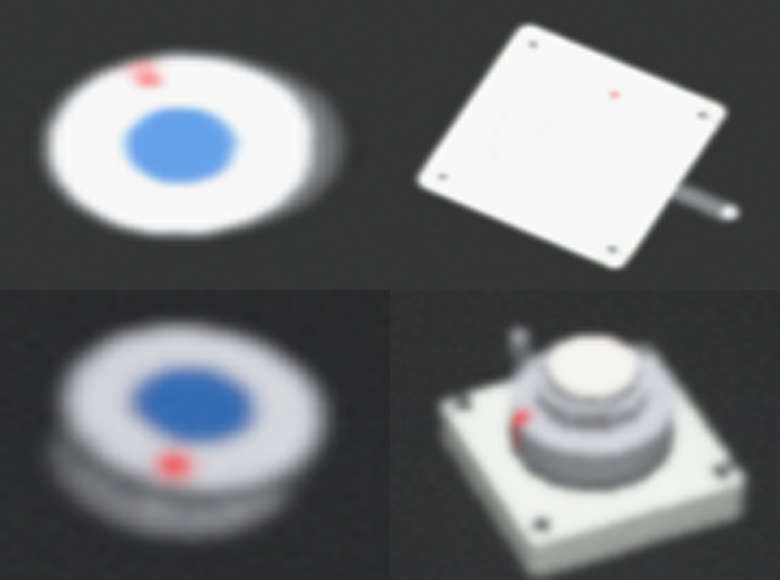

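The crops show the cap upright with its dot clearly visible, the white lid on the neck, and a side rod behind the vessel. The cap points agree between views. Next I get the vessel axis, the rod and the tool axes.

Run:
```python
from h import *
from scipy.spatial.transform import Rotation as Ro
S=cv2.imread("pics/scene0.png")[:,:,::-1];T=cv2.imread("pics/top0.png")[:,:,::-1]
# block outline in top (rod removed by opening)
m=np.zeros(T.shape[:2],np.uint8);m[240:325,310:400]=(T[240:325,310:400].min(2)>110)
m=cv2.morphologyEx(m,cv2.MORPH_OPEN,np.ones((13,13),np.uint8))
c=max(cv2.findContours(m,0,2)[0],key=cv2.contourArea);r=cv2.minAreaRect(c);print("rect",r)
B=[ray("top",p,.03) for p in cv2.boxPoints(r)];print(np.round(B,4).tolist(),"size",np.linalg.norm(B[0]-B[1]),np.linalg.norm(B[1]-B[2]));print("centre by rect",np.mean(B,0))
# lid in scene
b=(300,190,345,225)
for th in(190,205,220): 
    q=[(a[0],a[1],a[2].tolist(),np.round(ray("scene",a[1],.085),4)) for a in blobs(S,(S.min(2)>th).astype(np.uint8),b,20)];print(th,q)
# screws in scene from crop2 (390 wide for 70 px, 290 for 60)
sc=[((x-390)/390*70+285,(y-290)/290*60+190) for x,y in((461,403),(541,524),(724,469))]
sp=[ray("scene",p,.03) for p in sc];print("scene screw diag centre",(sp[0]+sp[2])/2, np.linalg.norm(sp[0]-sp[1]),np.linalg.norm(sp[1]-sp[2]))
tp=[((x-390)/390*90+310,y/290*85+240) for x,y in((533,44),(703,115),(612,249),(442,176))]
print("top screws centre",np.mean([ray("top",p,.03) for p in tp],0))
# rod tip
ts=((520-390)/390*70+285,(335-290)/290*60+190);tt=((732-390)/390*90+310,212/290*85+240)
for z in(.03,.05,.06,.07,.08,.09,.1,.12): print(z,ray("top",tt,z)[:2],ray("scene",ts,z)[:2])
o=sensors.get_obs();print(Ro.from_euler("xyz",o["tool_rot"],degrees=True).as_matrix().round(3))
for n,bb,mk in(("white",(140,140,200,200),0),("amber",(245,150,305,205),0)):
    print(n,[(a[0],ray("top",a[1],.01).round(3)) for a in blobs(T,(T.min(2)>110).astype(np.uint8),bb,100)])
```

```text
rect ((352.25, 282.7500305175781), (57.09516906738281, 54.995582580566406), 28.300756454467773)
[[0.5259, -0.0417, 0.03], [0.6192, -0.0897, 0.03], [0.5694, -0.1864, 0.03], [0.4769, -0.1379, 0.03]] size 0.1049034743368797 0.10872472997174593
centre by rect [ 0.54783133 -0.11392498  0.03      ]
190 [(np.int32(510), array([320.7 , 212.92]), [300, 200, 45, 25], array([ 0.5669, -0.0996,  0.085 ]))]
205 [(np.int32(291), array([326.43, 211.38]), [311, 200, 34, 25], array([ 0.5548, -0.0922,  0.085 ])), (np.int32(103), array([303.52, 216.28]), [300, 208, 11, 17], array([ 0.5998, -0.124 ,  0.085 ]))]
220 [(np.int32(125), array([320.98, 205.38]), [314, 201, 15, 10], array([ 0.5481, -0.1137,  0.085 ])), (np.int32(80), array([302.69, 217.5 ]), [300, 211, 7, 14], array([ 0.6039, -0.1231,  0.085 ])), (np.int32(49), array([338.98, 220.59]), [336, 214, 8, 11], array([ 0.5588, -0.0526,  0.085 ]))]
scene screw diag centre [ 0.54628896 -0.11374354  0.03      ] 0.0855953317714415 0.08608211822042372
top screws centre [ 0.54767167 -0.1136817   0.03      ]
0.03 [ 0.51238861 -0.18410375] [ 0.51294348 -0.18084283]
0.05 [ 0.51380054 -0.18069781] [ 0.52709269 -0.16918391]
0.06 [ 0.51450651 -0.17899484] [ 0.5341673  -0.16335445]
0.07 [ 0.51521247 -0.17729187] [ 0.5412419  -0.15752499]
0.08 [ 0.51591844 -0.1755889 ] [ 0.54831651 -0.15169553]
0.09 [ 0.51662441 -0.17388593] [ 0.55539112 -0.14586607]
0.1 [ 0.51733038 -0.17218296] [ 0.56246572 -0.14003662]
0.12 [ 0.51874231 -0.16877702] [ 0.57661493 -0.1283777 ]
[[-0.001  0.277 -0.961]
 [ 0.002 -0.961 -0.277]
 [-1.    -0.002  0.   ]]
white [(np.int32(1758), array([0.766, 0.248, 0.01 ]))]
amber [(np.int32(1740), array([0.751, 0.041, 0.01 ]))]
```

Vessel axis ≈ (0.5478, -0.1137), with the two views agreeing to 1.5 mm. Its dot is at -24.7° (radius 33 mm, 32 expected). The cap is at (0.566, 0.205) with its dot at 19.9°, and the rod is low and clear. I'll grasp the cap with the jaw line at about 40°.

Emit:
carry_out([
  [2.7,3.8,0,0.11],
  [2.7,3.8,0,0.11],
  [2.7,3.8,0,0.11],
  [2.7,3.8,0,0.11],
  [2.7,3.8,0,0.11],
  [2.7,3.8,0,0.11],
  [1.5,4,0,0.11],
  [1.5,4,0,0.11],
  [1.5,4,0,0.11],
  [1.5,4,0,0.11],
  [1.5,4,0,0.11],
  [1.5,4,0,0.11],
], hand=8.7, force=30)

```text
time_s: 1.3
tool_pos: [0.4314, -0.141, 0.3969]
tool_rot: [-64.9, 89.5, -150.9]
force: [0.5, 0.5, -0.3]
grip_width: 0.0873
```

Emit:
carry_out([
  [1.5,3.85,-1.2,0.07],
  [1.5,3.85,-1.6,0.07],
  [1.5,3.85,-1.6,0.07],
  [1.5,3.85,-1.6,0.07],
  [1.5,3.85,-1.6,0.07],
  [1.5,3.85,-1.6,0.07],
  [1.5,3.85,-1.6,0.07],
  [1.5,3.85,-1.6,0.07],
  [1.5,3.85,-1.6,0.07],
  [0,0,0,0],
  [0,0,0,0],
])

```text
time_s: 2.4
tool_pos: [0.5675, 0.2259, 0.2484]
tool_rot: [-74.8, 89.6, -122.7]
force: [0.1, 0.0, 0.1]
grip_width: 0.0871
```

```bash
cat >> h.py <<'E'
def st(tag="",cx=None):
    o=sensors.get_obs();p=np.array(o["tool_pos"]);jaw=(o["tool_rot"][2]-o["tool_rot"][0]+90)%360
    from scipy.spatial.transform import Rotation as Ro
    R=Ro.from_euler("xyz",o["tool_rot"],degrees=True).as_matrix();g=p+R[:,0]*env.grip_depth
    print(tag,"t",round(o["time_s"],2),"tcp",p.round(4),"grasp",g.round(4),"jaw",round(jaw if jaw<180 else jaw-360,2),"xaxis",R[:,0].round(3),"F",np.round(o["force"],2),"M",np.round(o["wrist_torque"],3),"w",round(o["grip_width"],4),"q7",round(o["qpos"][6],1))
E
python3 -c "from h import *; st()"
```

```text
t 2.4 tcp [0.5675 0.2259 0.2484] grasp [0.5668 0.2249 0.0849] jaw 42.07 xaxis [-0.004 -0.006 -1.   ] F [0.12 0.01 0.1 ] M [-0.01  -0.178  0.01 ] w 0.0871 q7 0.8
```

Emit:
carry_out([
  [-0.05,-0.9,-1,0],
  [-0.05,-0.9,-0.5,0],
  [0,-0.1,0,0],
  [0,0,0,0],
  [0,0,0,0],
])

```text
time_s: 2.9
tool_pos: [0.5666, 0.1991, 0.233]
tool_rot: [-54.2, 89.3, -102.6]
force: [0.2, 0.6, -0.6]
grip_width: 0.087
```

```bash
python3 -c "
from h import *; st(); print(np.round(sensors.get_obs()['qpos'],1))"
```

```text
t 2.9 tcp [0.5666 0.1991 0.233 ] grasp [0.5662 0.1973 0.0695] jaw 41.57 xaxis [-0.002 -0.011 -1.   ] F [ 0.19  0.64 -0.59] M [ 0.036 -0.089 -0.034] w 0.087 q7 2.2
[ 16.2  28.5 -47.8  99.6  23.9  62.9   2.2]
```

Emit:
carry_out([
  [0,0.3,0,0],
  [0,0.2,0,0],
  [0,0.1,0,0],
  [0,0.05,0,0],
  [0,0,0,0],
  [0,0,0,0],
])

```text
time_s: 3.5
tool_pos: [0.5669, 0.2069, 0.2345]
tool_rot: [-40.7, 89.4, -89.1]
force: [0.5, -0.2, -0.2]
grip_width: 0.0867
```

```bash
python3 -c "
from h import *; st()"
```

```text
t 3.5 tcp [0.5669 0.2069 0.2345] grasp [0.5669 0.2052 0.071 ] jaw 41.6 xaxis [ 0.   -0.01 -1.  ] F [ 0.48 -0.18 -0.22] M [ 0.009 -0.137 -0.038] w 0.0867 q7 1.5
```

Emit:
carry_out([
  [0,0,-1,0],
  [0,0,-1,0],
  [0,0,-1,0],
  [0,0,-0.6,0],
  [0,0,-0.3,0],
  [0,0,-0.1,0],
  [0,0,0,0],
  [0,0,0,0],
])

```text
time_s: 4.3
tool_pos: [0.5663, 0.2066, 0.1894]
tool_rot: [-54.6, 89.4, -103.0]
force: [0.2, -0.8, -0.6]
grip_width: 0.0872
```

```bash
python3 -c "
from h import *; st()"
```

```text
t 4.3 tcp [0.5663 0.2066 0.1894] grasp [0.5659 0.2048 0.0259] jaw 41.6 xaxis [-0.002 -0.011 -1.   ] F [ 0.2  -0.75 -0.6 ] M [ 0.025 -0.125 -0.052] w 0.0872 q7 -0.4
```

Emit:
carry_out([
  [0,0,-0.25,0],
  [0,0,-0.1,0],
  [0,0,0,0],
  [0,0,0,0],
])

```text
time_s: 4.7
tool_pos: [0.5667, 0.2068, 0.1867]
tool_rot: [-44.5, 89.4, -92.9]
force: [0.3, 0.7, 0.2]
grip_width: 0.0871
```

Emit:
carry_out([
  [0,0,0,0],
  [0,0,0,0],
  [0,0,0,0],
  [0,0,0,0],
  [0,0,0,0],
  [0,0,0,0],
  [0,0,0,0],
  [0,0,0,0],
], hand=5, force=30)

```text
time_s: 5.5
tool_pos: [0.5669, 0.2069, 0.187]
tool_rot: [-40.6, 89.4, -89.0]
force: [-0.0, 0.7, -0.1]
grip_width: 0.0565
```

```bash
python3 -c "
from h import *; st()"
```

```text
t 5.5 tcp [0.5669 0.2069 0.187 ] grasp [0.5669 0.2052 0.0235] jaw 41.59 xaxis [ 0.   -0.01 -1.  ] F [-0.03  0.72 -0.11] M [ 0.073 -0.173 -0.   ] w 0.0565 q7 -0.6
```

Emit:
carry_out([
  [0,0,1,0],
  [0,0,3,0],
  [0,0,3,0],
  [0,-1,2.5,-0.05],
  [-0.2,-3,1.5,-0.1],
  [-0.2,-3.5,0.5,-0.1],
  [-0.3,-3.5,0,-0.1],
  [-0.3,-3.5,0,-0.1],
  [-0.3,-3.5,0,-0.1],
  [-0.3,-3.5,0,-0.1],
  [-0.2,-3.0,0,-0.06],
  [0,-2,0,-0.03],
])

```text
time_s: 6.7
tool_pos: [0.5413, -0.0617, 0.3095]
tool_rot: [-74.8, 89.5, -166.5]
force: [-0.0, 0.3, -3.2]
grip_width: 0.0568
```

Emit:
carry_out([
  [0,-1.0,0,0],
  [0,-0.3,0,0],
  [0,0,0,0],
  [0,0,0,0],
])

```text
time_s: 7.1
tool_pos: [0.5415, -0.0752, 0.3097]
tool_rot: [-86.2, 89.5, -177.8]
force: [0.0, 0.4, -2.4]
grip_width: 0.0566
```

```bash
python3 -c "
from h import *; st()"
```

```text
t 7.1 tcp [ 0.5415 -0.0752  0.3097] grasp [ 0.5401 -0.0752  0.1462] jaw -1.67 xaxis [-0.008 -0.    -1.   ] F [ 0.04  0.42 -2.38] M [-0.002 -0.115 -0.041] w 0.0566 q7 -3.8
```

Emit:
carry_out([
  [0.2,-1,-0.3,-0.01],
  [0.2,-1,-0.3,-0.01],
  [0.15,-0.7,-0.3,0],
  [0.1,-0.4,-0.2,0],
  [0.05,-0.2,-0.1,0],
  [0.05,-0.1,0,0],
  [0,0,0,0],
  [0,0,0,0],
])

```text
time_s: 7.9
tool_pos: [0.5501, -0.1088, 0.2959]
tool_rot: [-100.1, 89.5, 167.3]
force: [-1.1, -0.2, -2.5]
grip_width: 0.0566
```

```bash
python3 -c "
from h import *; st()
S=viewer.read_camera('scene');T=viewer.read_camera('top')
a=cv2.resize(S[150:260,260:390],(390,330),interpolation=3);b=cv2.resize(T[220:350,280:430],(390,330),interpolation=3)
cv2.imwrite('pics/p1.png',np.hstack([a,b])[:,:,::-1])
print(blobs(S,red(S),(290,180,360,240),2),blobs(T,red(T),(300,230,400,330),2))"
```

```text
t 7.9 tcp [ 0.5501 -0.1088  0.2959] grasp [ 0.5486 -0.1084  0.1324] jaw -2.57 xaxis [-0.009  0.002 -1.   ] F [-1.1  -0.18 -2.45] M [ 0.004 -0.092 -0.076] w 0.0566 q7 -2.2
[(np.int32(10), array([307.7, 216.9]), array([307, 215,   3,   6], dtype=int32))] []
```

View pics/p1.png

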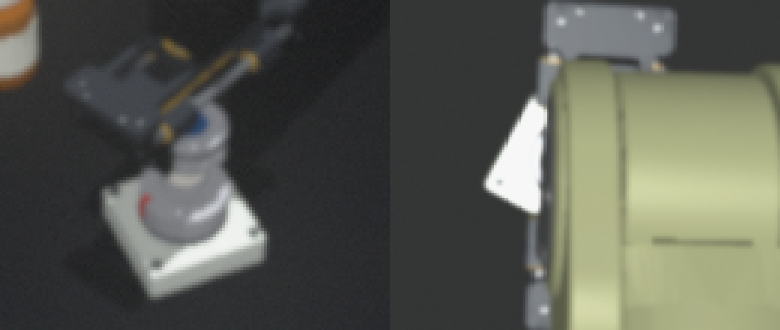

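The cap is held level above the neck and the lid is visible below it. The cap's own dot is hidden behind a finger, so I rely on the jaw angle for it.

Emit:
carry_out([
  [-0.04,-0.25,-0.5,0],
  [-0.04,-0.2,-0.6,0],
  [0,-0.08,-0.5,0],
  [0,-0.03,-0.3,0],
  [0,0,-0.1,0],
  [0,0,0,0],
  [0,0,0,0],
])

```text
time_s: 8.7
tool_pos: [0.5489, -0.1143, 0.2738]
tool_rot: [-99.6, 89.4, 167.9]
force: [-0.7, -0.1, -3.2]
grip_width: 0.0561
```

```bash
python3 -c "
from h import *; st()"
```

```text
t 8.7 tcp [ 0.5489 -0.1143  0.2738] grasp [ 0.5473 -0.114   0.1103] jaw -2.52 xaxis [-0.01   0.002 -1.   ] F [-0.74 -0.1  -3.2 ] M [ 0.007 -0.137  0.028] w 0.0561 q7 -2.3
```

Emit:
carry_out([
  [0.02,0,-0.2,-0.01],
  [0,0,-0.2,0],
  [0,0,-0.15,0],
  [0,0,-0.1,0],
  [0,0,-0.1,0],
  [0,0,-0.05,0],
  [0,0,0,0],
])

```text
time_s: 9.4
tool_pos: [0.5494, -0.1141, 0.2656]
tool_rot: [-99.8, 89.5, 167.1]
force: [-0.9, 0.4, -1.7]
grip_width: 0.0568
```

```bash
python3 -c "
from h import *; st()"
```

```text
t 9.4 tcp [ 0.5494 -0.1141  0.2656] grasp [ 0.548  -0.1138  0.1021] jaw -3.13 xaxis [-0.008  0.002 -1.   ] F [-0.93  0.43 -1.65] M [-0.037 -0.149  0.   ] w 0.0568 q7 -3.3
```

Emit:
carry_out([
  [0,0,-0.08,0],
  [0,0,-0.08,0],
  [0,0,-0.05,0],
  [0,0,0,0],
])

```text
time_s: 9.8
tool_pos: [0.5494, -0.1142, 0.2635]
tool_rot: [-99.1, 89.5, 167.8]
force: [-0.1, 0.2, -2.1]
grip_width: 0.0564
```

```bash
python3 -c "
from h import *; st()"
```

```text
t 9.8 tcp [ 0.5494 -0.1142  0.2635] grasp [ 0.5481 -0.1139  0.1   ] jaw -3.14 xaxis [-0.008  0.002 -1.   ] F [-0.11  0.24 -2.1 ] M [ 0.014 -0.083  0.015] w 0.0564 q7 -3.3
```

Emit:
carry_out([
  [0,0,-0.07,0],
  [0,0,-0.06,0],
  [0,0,-0.05,0],
  [0,0,0,0],
])

```text
time_s: 10.2
tool_pos: [0.5495, -0.1142, 0.2615]
tool_rot: [-99.2, 89.5, 167.7]
force: [-0.3, 0.1, -1.7]
grip_width: 0.0569
```

```bash
python3 -c "
from h import *; st()"
```

```text
t 10.2 tcp [ 0.5495 -0.1142  0.2615] grasp [ 0.5481 -0.1139  0.098 ] jaw -3.13 xaxis [-0.008  0.002 -1.   ] F [-0.33  0.09 -1.68] M [-0.077 -0.122 -0.03 ] w 0.0569 q7 -3.4
```

Emit:
carry_out([
  [0,0,-0.05,0],
  [0,0,-0.05,0],
  [0,0,0,0],
])

```text
time_s: 10.5
tool_pos: [0.5496, -0.1141, 0.261]
tool_rot: [-97.4, 89.5, 169.4]
force: [-1.2, -0.4, -2.4]
grip_width: 0.0567
```

```bash
python3 -c "
from h import *; st()"
```

```text
t 10.5 tcp [ 0.5496 -0.1141  0.261 ] grasp [ 0.5483 -0.1139  0.0975] jaw -3.13 xaxis [-0.008  0.001 -1.   ] F [-1.24 -0.37 -2.36] M [-0.047  0.059 -0.005] w 0.0567 q7 -3.5
```

Emit:
carry_out([
  [0,0,-0.06,0],
  [0,0,-0.06,0],
])

```text
time_s: 10.7
tool_pos: [0.5497, -0.1141, 0.2607]
tool_rot: [-94.3, 89.5, 172.6]
force: [-3.0, -0.3, 3.9]
grip_width: 0.0563
```

```bash
python3 -c "
from h import *; st()"
```

```text
t 10.7 tcp [ 0.5497 -0.1141  0.2607] grasp [ 0.5484 -0.1139  0.0972] jaw -3.14 xaxis [-0.008  0.001 -1.   ] F [-2.96 -0.29  3.92] M [0.071 0.523 0.061] w 0.0563 q7 -3.5
```

Emit:
carry_out([
  [-0.03,0,-0.05,0],
  [0,0,-0.04,0],
  [0,0,-0.04,0.05],
  [0,0,-0.04,0.08],
  [0,0,-0.04,0.08],
  [0,0,-0.04,0.08],
  [0,0,-0.04,0.08],
  [0,0,-0.04,0.05],
])

```text
time_s: 11.5
tool_pos: [0.5505, -0.1134, 0.2614]
tool_rot: [-84.0, 89.7, -152.3]
force: [-2.1, -0.1, 6.0]
grip_width: 0.0565
```

```bash
python3 -c "
from h import *; st()"
```

```text
t 11.5 tcp [ 0.5505 -0.1134  0.2614] grasp [ 0.5498 -0.1138  0.0979] jaw 21.7 xaxis [-0.004 -0.002 -1.   ] F [-2.14 -0.07  5.98] M [ 0.109  0.479 -0.198] w 0.0565 q7 19.8
```

Emit:
carry_out([
  [-0.05,0,-0.02,0.03],
  [-0.05,0,-0.03,0.05],
  [-0.03,0,-0.03,0.05],
  [0,0,-0.03,0.05],
])

```text
time_s: 11.9
tool_pos: [0.55, -0.1131, 0.2618]
tool_rot: [-58.5, 89.8, -116.1]
force: [-2.0, -0.5, 6.1]
grip_width: 0.0571
```

```bash
python3 -c "
from h import *; st()"
```

```text
t 11.9 tcp [ 0.55   -0.1131  0.2618] grasp [ 0.5498 -0.1135  0.0983] jaw 32.38 xaxis [-0.001 -0.003 -1.   ] F [-1.99 -0.5   6.09] M [ 0.121  0.406 -0.178] w 0.0571 q7 30.0
```

Emit:
carry_out([
  [-0.04,0,-0.03,0.06],
  [-0.03,0,-0.03,0.06],
  [-0.02,0,-0.03,0.06],
  [0,0,-0.03,0.06],
])

```text
time_s: 12.3
tool_pos: [0.5497, -0.113, 0.2622]
tool_rot: [-13.9, 89.8, -57.3]
force: [-1.8, 1.2, 2.8]
grip_width: 0.0564
```

```bash
python3 -c "
from h import *; st()"
```

```text
t 12.3 tcp [ 0.5497 -0.113   0.2622] grasp [ 0.55   -0.1134  0.0987] jaw 46.6 xaxis [ 0.002 -0.003 -1.   ] F [-1.77  1.21  2.75] M [ 0.144  0.241 -0.123] w 0.0564 q7 43.4
```

Emit:
carry_out([
  [-0.08,0,-0.03,0.05],
  [-0.08,0,-0.03,0.05],
  [-0.05,0,-0.03,0.05],
])

```text
time_s: 12.6
tool_pos: [0.5486, -0.1128, 0.2626]
tool_rot: [15.0, 89.7, -19.5]
force: [-1.3, 0.8, 2.3]
grip_width: 0.0568
```

```bash
python3 -c "
from h import *; st()"
```

```text
t 12.6 tcp [ 0.5486 -0.1128  0.2626] grasp [ 0.5495 -0.1131  0.0991] jaw 55.5 xaxis [ 0.006 -0.002 -1.   ] F [-1.32  0.83  2.29] M [ 0.148  0.224 -0.117] w 0.0568 q7 51.9
```

Emit:
carry_out([
  [-0.05,0,-0.03,0.05],
  [-0.05,0,-0.03,0.05],
  [-0.05,0,-0.03,0.05],
])

```text
time_s: 12.9
tool_pos: [0.548, -0.1127, 0.2629]
tool_rot: [19.8, 89.5, -5.8]
force: [-1.8, -0.4, 2.9]
grip_width: 0.0564
```

```bash
python3 -c "
from h import *; st()"
```

```text
t 12.9 tcp [ 0.548  -0.1127  0.2629] grasp [ 0.5494 -0.1129  0.0994] jaw 64.4 xaxis [ 0.009 -0.001 -1.   ] F [-1.81 -0.38  2.93] M [ 0.117  0.183 -0.147] w 0.0564 q7 60.3
```

Emit:
carry_out([
  [0,0,-0.03,0.05],
  [0,0,-0.03,0.05],
  [0,0,-0.03,0.05],
])

```text
time_s: 13.2
tool_pos: [0.5482, -0.1127, 0.2632]
tool_rot: [18.9, 89.4, 2.1]
force: [-2.5, -0.1, 4.5]
grip_width: 0.0564
```

```bash
python3 -c "
from h import *; st()"
```

```text
t 13.2 tcp [ 0.5482 -0.1127  0.2632] grasp [ 0.5498 -0.1126  0.0997] jaw 73.26 xaxis [ 0.01  0.   -1.  ] F [-2.46 -0.13  4.54] M [ 0.1    0.394 -0.133] w 0.0564 q7 68.6
```

Emit:
carry_out([
  [-0.03,0,-0.03,0.05],
  [-0.03,0,-0.03,0.05],
  [-0.03,0,-0.03,0.05],
])

```text
time_s: 13.5
tool_pos: [0.5474, -0.1133, 0.2629]
tool_rot: [12.4, 89.4, 4.5]
force: [0.2, 0.7, -0.8]
grip_width: 0.0567
```

```bash
python3 -c "
from h import *; st()"
```

```text
t 13.5 tcp [ 0.5474 -0.1133  0.2629] grasp [ 0.549  -0.1131  0.0994] jaw 82.15 xaxis [ 0.01   0.001 -1.   ] F [ 0.21  0.7  -0.81] M [ 0.03  -0.159  0.038] w 0.0567 q7 76.9
```

The contact force fell and the cap began to sink at about 85° of back-turn. I'll let it down.

Emit:
carry_out([
  [0,0,-0.06,0.03],
  [0,0,-0.07,0],
  [0,0,-0.06,0],
  [0,0,-0.05,0],
])

```text
time_s: 13.9
tool_pos: [0.5475, -0.1134, 0.2595]
tool_rot: [17.2, 89.4, 11.1]
force: [-1.8, 0.5, 5.7]
grip_width: 0.0566
```

```bash
python3 -c "
from h import *; st()"
```

```text
t 13.9 tcp [ 0.5475 -0.1134  0.2595] grasp [ 0.5492 -0.1131  0.096 ] jaw 83.88 xaxis [ 0.011  0.002 -1.   ] F [-1.76  0.48  5.69] M [0.112 0.379 0.107] w 0.0566 q7 78.4
```

Emit:
carry_out([
  [0,0,-0.02,0],
  [0,0,0,0],
  [-0.01,0,0,-0.05],
  [-0.01,0,-0.01,-0.08],
  [0,0,-0.015,-0.08],
  [0,0,-0.015,-0.08],
])

```text
time_s: 14.5
tool_pos: [0.5478, -0.1137, 0.2592]
tool_rot: [13.6, 89.3, -9.8]
force: [-0.4, 0.0, 0.2]
grip_width: 0.0568
```

```bash
python3 -c "
from h import *; st()"
```

```text
t 14.5 tcp [ 0.5478 -0.1137  0.2592] grasp [ 0.5498 -0.114   0.0958] jaw 66.62 xaxis [ 0.013 -0.002 -1.   ] F [-0.44  0.04  0.22] M [0.119 0.123 0.041] w 0.0568 q7 62.3
```

Emit:
carry_out([
  [-0.02,0,-0.02,-0.08],
  [-0.02,0,-0.02,-0.08],
  [0,0,-0.02,-0.08],
  [0,0,-0.02,-0.08],
])

```text
time_s: 14.9
tool_pos: [0.5475, -0.1133, 0.2586]
tool_rot: [12.5, 89.2, -30.0]
force: [-1.2, 0.2, 1.4]
grip_width: 0.0568
```

```bash
python3 -c "
from h import *; st()"
```

```text
t 14.9 tcp [ 0.5475 -0.1133  0.2586] grasp [ 0.5494 -0.1144  0.0951] jaw 47.55 xaxis [ 0.012 -0.007 -1.   ] F [-1.21  0.22  1.45] M [0.024 0.16  0.049] w 0.0568 q7 44.3
```

Emit:
carry_out([
  [-0.01,0,-0.02,-0.06],
  [-0.01,0,-0.015,-0.06],
  [0,0,-0.015,-0.06],
  [0,0,-0.01,-0.06],
])

```text
time_s: 15.3
tool_pos: [0.5475, -0.1129, 0.2585]
tool_rot: [12.4, 89.2, -44.4]
force: [-0.9, -0.8, 1.2]
grip_width: 0.0569
```

```bash
python3 -c "
from h import *; st()"
```

```text
t 15.3 tcp [ 0.5475 -0.1129  0.2585] grasp [ 0.5492 -0.1146  0.095 ] jaw 33.22 xaxis [ 0.01 -0.01 -1.  ] F [-0.85 -0.83  1.25] M [ 0.096  0.109 -0.015] w 0.0569 q7 30.6
```

Emit:
carry_out([
  [0,0,-0.02,-0.06],
  [0,0,-0.02,-0.06],
  [0,0,-0.02,-0.06],
  [0,0,-0.02,-0.06],
])

```text
time_s: 15.7
tool_pos: [0.5477, -0.1126, 0.2583]
tool_rot: [11.9, 89.1, -59.2]
force: [-1.2, 0.1, 1.6]
grip_width: 0.0568
```

```bash
python3 -c "
from h import *; st()"
```

```text
t 15.7 tcp [ 0.5477 -0.1126  0.2583] grasp [ 0.549  -0.1147  0.0948] jaw 18.91 xaxis [ 0.008 -0.013 -1.   ] F [-1.23  0.14  1.6 ] M [0.08  0.154 0.034] w 0.0568 q7 16.9
```

Emit:
carry_out([
  [0,0,-0.015,-0.06],
  [0,0,-0.015,-0.06],
  [0,0,-0.015,-0.06],
  [0,0,-0.015,-0.06],
])

```text
time_s: 16.1
tool_pos: [0.5479, -0.1121, 0.2582]
tool_rot: [13.5, 89.1, -71.8]
force: [-0.1, 0.5, 1.4]
grip_width: 0.057
```

```bash
python3 -c "
from h import *; st()"
```

```text
t 16.1 tcp [ 0.5479 -0.1121  0.2582] grasp [ 0.5487 -0.1146  0.0947] jaw 4.64 xaxis [ 0.005 -0.015 -1.   ] F [-0.07  0.48  1.36] M [0.077 0.237 0.121] w 0.057 q7 3.1
```

Emit:
carry_out([
  [0,0,-0.01,-0.05],
  [0,0,-0.01,-0.05],
])

```text
time_s: 16.3
tool_pos: [0.548, -0.1117, 0.2582]
tool_rot: [14.2, 89.1, -77.1]
force: [0.2, -0.5, 1.0]
grip_width: 0.0565
```

```bash
python3 -c "
from h import *; st()
S=viewer.read_camera('scene');st()
cv2.imwrite('pics/p2.png',cv2.resize(S[150:260,260:390],(650,550),interpolation=3)[:,:,::-1])
print(blobs(S,red(S),(290,180,360,240),2))"
```

```text
t 16.3 tcp [ 0.548  -0.1117  0.2582] grasp [ 0.5486 -0.1143  0.0947] jaw -1.29 xaxis [ 0.004 -0.016 -1.   ] F [ 0.21 -0.47  0.99] M [0.13  0.188 0.165] w 0.0565 q7 -2.6
 t 16.35 tcp [ 0.548  -0.1118  0.2581] grasp [ 0.5485 -0.1144  0.0946] jaw -1.42 xaxis [ 0.004 -0.016 -1.   ] F [-0.82 -0.38 -0.12] M [ 0.116  0.187 -0.086] w 0.0562 q7 -2.7
[(np.int32(4), array([307. , 218.5]), array([307, 217,   1,   4], dtype=int32))]
```

View pics/p2.png

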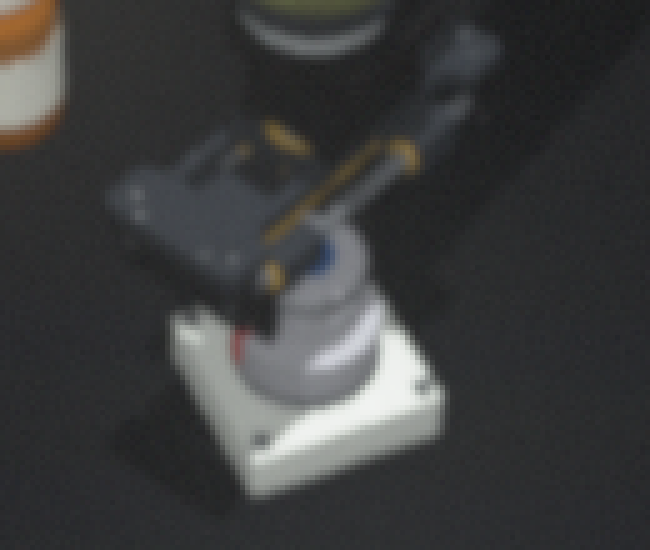

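The cap sits squarely on the neck, just above the shoulder. The turning moment is now building, so I feel it out row by row.

Emit:
carry_out([
  [0,0,0,-0.04],
])

```text
time_s: 16.45
tool_pos: [0.548, -0.1116, 0.2581]
tool_rot: [14.0, 89.1, -79.6]
force: [-0.3, 0.0, 0.4]
grip_width: 0.0564
```

```bash
python3 -c "
from h import *; st()"
```

```text
t 16.45 tcp [ 0.548  -0.1116  0.2581] grasp [ 0.5485 -0.1143  0.0946] jaw -3.69 xaxis [ 0.003 -0.016 -1.   ] F [-0.27  0.03  0.36] M [0.031 0.127 0.183] w 0.0564 q7 -4.9
```

Emit:
carry_out([
  [0,0,0,-0.04],
])

```text
time_s: 16.55
tool_pos: [0.548, -0.1115, 0.2581]
tool_rot: [14.1, 89.0, -81.9]
force: [-0.1, -0.8, 0.3]
grip_width: 0.0564
```

```bash
python3 -c "
from h import *; st()"
```

```text
t 16.55 tcp [ 0.548  -0.1115  0.2581] grasp [ 0.5484 -0.1142  0.0946] jaw -5.99 xaxis [ 0.002 -0.016 -1.   ] F [-0.07 -0.76  0.35] M [0.122 0.176 0.179] w 0.0564 q7 -7.1
```

Emit:
carry_out([
  [0,0,0,0],
  [0,0,0,0],
  [0,0,0,0],
  [0,0,0,0],
], hand=6.6)

```text
time_s: 16.95
tool_pos: [0.5485, -0.1114, 0.2581]
tool_rot: [20.2, 89.0, -75.5]
force: [0.6, -0.6, -0.4]
grip_width: 0.0658
```

```bash
python3 -c "
from h import *; st()"
```

```text
t 16.95 tcp [ 0.5485 -0.1114  0.2581] grasp [ 0.5492 -0.1141  0.0946] jaw -5.78 xaxis [ 0.004 -0.017 -1.   ] F [ 0.61 -0.59 -0.36] M [-0.057 -0.056 -0.032] w 0.0658 q7 -7.0
```

Emit:
carry_out([
  [0,0,0,0],
  [0,0,0,0],
  [0,0,0,0],
  [0,0,0,0],
], hand=5, force=20)

```text
time_s: 17.35
tool_pos: [0.548, -0.1114, 0.258]
tool_rot: [14.1, 89.1, -81.6]
force: [-0.5, 0.3, 0.4]
grip_width: 0.0567
```

```bash
python3 -c "
from h import *; st()"
```

```text
t 17.35 tcp [ 0.548  -0.1114  0.258 ] grasp [ 0.5484 -0.1141  0.0945] jaw -5.75 xaxis [ 0.002 -0.016 -1.   ] F [-0.45  0.33  0.45] M [0.013 0.077 0.009] w 0.0567 q7 -6.9
```

Emit:
carry_out([
  [0,0,0,-0.03],
])

```text
time_s: 17.45
tool_pos: [0.548, -0.1114, 0.2579]
tool_rot: [14.2, 89.1, -83.3]
force: [-0.0, 0.1, -1.2]
grip_width: 0.0566
```

```bash
python3 -c "
from h import *; st()"
```

```text
t 17.45 tcp [ 0.548  -0.1114  0.2579] grasp [ 0.5483 -0.114   0.0945] jaw -7.52 xaxis [ 0.002 -0.016 -1.   ] F [-0.03  0.1  -1.19] M [0.132 0.052 0.204] w 0.0566 q7 -8.6
```

A clean re-grip gives 0.20 N m, which is inside the snug band. Now I release and retreat.

Emit:
carry_out([
  [0,0,0,0],
  [0,0,0,0],
  [0,0,0,0],
  [0,0,0,0],
  [0,0,0,0],
  [0,0,0.5,0],
  [0,0,1,0],
  [0,0,2,0],
  [0,0,3,0],
  [0,0,4,0],
  [0,2,4,0],
  [0,4,3,0],
], hand=8.7)

```text
time_s: 18.65
tool_pos: [0.5454, -0.0564, 0.438]
tool_rot: [-7.7, 89.0, -105.9]
force: [1.3, 0.6, 0.6]
grip_width: 0.0871
```

Emit:
carry_out([
  [0,4.5,0,0],
  [0,4.5,0,0],
  [0,4.5,0,0],
  [0,4.5,0,0],
  [0,3,0,0],
  [0,1,0,0],
  [0,0,0,0],
  [0,0,0,0],
])

```text
time_s: 19.45
tool_pos: [0.5429, 0.1767, 0.4535]
tool_rot: [53.2, 88.6, -44.8]
force: [0.3, 0.1, -0.1]
grip_width: 0.0871
```

```bash
python3 -c "
from h import *; st()
S=viewer.read_camera('scene');T=viewer.read_camera('top')
a=cv2.resize(S[180:260,280:360],(390,390),interpolation=3);b=cv2.resize(T[240:330,310:400],(390,390),interpolation=3)
cv2.imwrite('pics/p3.png',np.hstack([a,b])[:,:,::-1])
for n,im,bx in(('scene',S,(290,180,360,250)),('top',T,(310,240,400,330))):
    print(n,'red',[(r[0],r[1],ray(n,r[1],.099).round(4),ray(n,r[1],.0626).round(4)) for r in blobs(im,red(im),bx,2)],'blue',[(r[0],r[1],ray(n,r[1],.099).round(4)) for r in blobs(im,blue(im),bx,5)])
b0=[blobs(S,blue(S),(290,180,360,250),20)[0][1],blobs(T,blue(T),(310,240,400,330),20)[0][1]]
for z in(.092,.095,.098,.101,.104): print(z,(ray('scene',b0[0],z)-ray('top',b0[1],z)).round(4))
for n,bb in(('white',(140,140,200,200)),('amber',(245,150,305,205))):
    print(n,[ray('top',a[1],.01).round(3) for a in blobs(T,(T.min(2)>110).astype(np.uint8),bb,100)])
"
```

```text
t 19.45 tcp [0.5429 0.1767 0.4535] grasp [0.5457 0.1739 0.29  ] jaw -7.95 xaxis [ 0.017 -0.017 -1.   ] F [ 0.32  0.09 -0.09] M [-0.072 -0.05   0.012] w 0.0871 q7 -36.1
scene red [(np.int32(13), array([311.62, 203.38]), array([ 0.5668, -0.1267,  0.099 ]), array([ 0.5413, -0.1474,  0.0626])), (np.int32(16), array([308.19, 216.12]), array([ 0.602 , -0.1082,  0.099 ]), array([ 0.5777, -0.1283,  0.0626]))] blue [(np.int32(76), array([320.89, 200.58]), array([ 0.5465, -0.1155,  0.099 ]))]
top red [(np.int32(4), array([361.5, 267.5]), array([ 0.5766, -0.1237,  0.099 ]), array([ 0.5768, -0.1276,  0.0626])), (np.int32(7), array([362.  , 272.29]), array([ 0.5682, -0.1247,  0.099 ]), array([ 0.568 , -0.1287,  0.0626]))] blue [(np.int32(165), array([355.5 , 283.72]), array([ 0.5481, -0.1136,  0.099 ]))]
0.092 [-0.0064 -0.0051  0.    ]
0.095 [-0.0044 -0.0037  0.    ]
0.098 [-0.0023 -0.0023  0.    ]
0.101 [-0.0002 -0.0009  0.    ]
0.104 [ 0.0019  0.0005 -0.    ]
white [array([0.766, 0.248, 0.01 ])]
amber [array([0.751, 0.041, 0.01 ])]
```

View pics/p3.png

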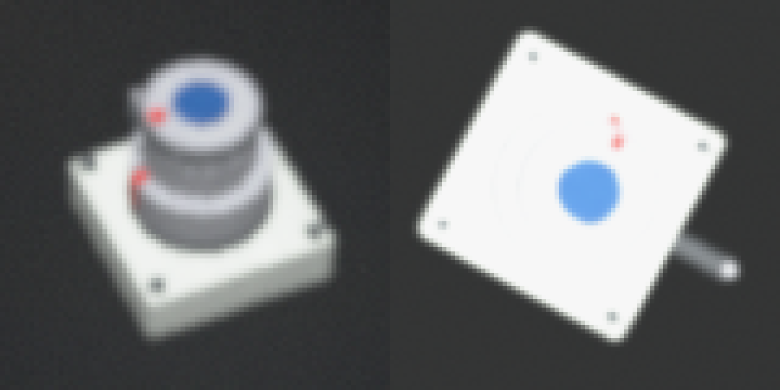

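The cap is square and centred. Its dot is at -28.9° in both views against -29.2° by the jaw count, so it did not slip in the fingers, and both dishes are unmoved. I hand in.

```bash
python3 -c "
from h import *
T=viewer.read_camera('top');T0=cv2.imread('pics/top0.png')[:,:,::-1];print('jar diff',np.abs(T[290:340,455:525].astype(int)-T0[290:340,455:525]).mean())
print(env.sign_off())"
```

```text
jar diff 0.4185714285714286
the job is handed in; nothing more can be done
None
```

The vessel is closed and handed in at about 19.6 s on the robot's clock. I set the cap on the neck with the dots together and turned it backward about 85° until it dropped about 4 mm. I then turned it forward about 91° and let go.

**Checks that agreed:**
- **Tightness:** the last turning moment was about 0.20 N m, taken after letting go and gripping again so that no push from the arm was in it. That is inside the 0.12–0.25 snug band and suggests roughly 13 N on the lid. I could not measure the lid force directly.
- **Position:** the cap is square in the final pictures, and its centre is within about 2 mm of the vessel axis in both views. Its dot is at -28.9° in the pictures and -29.2° by the jaw count, so it did not slip in the fingers.
- **Bystanders:** both dishes measure where they started, and the jar's patch of the picture is unchanged. The gripper is open and well clear.

**Checks that disagreed or were weak:**
- **Cap height:** the arm's own readings put the cap's underside at about 71.0 mm. The two cameras put it at about 72 mm, give or take 1–2 mm, right at the 71.9 mm limit. I trusted the arm's figure.
- **Descent:** going forward the cap came down about 1.5 mm, where the thread pitch predicts 3 mm. I put this down to play in the thread, but did not prove it.
- **Noise:** single moment readings scatter by roughly 0.05 N m.

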